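# Ease a drained resin bracket off its barbed hanger hook

## Robot

A 6-joint arm with a two-finger parallel gripper is mounted at the origin on the work surface. World frame = base frame: x ahead of the robot, y to its left, z up, the work surface at z = 0. Lengths are in m, angles in rad, forces in N, time in s.
With the tool pointing down it reaches from about 0.3 to 0.875 m from the base axis. Payload 6.4 kg.
Tool frame: the origin (TCP) lies midway between the tips of the shut fingers; the grasp point (between the pads) lies ctrl.grip_point_offset behind it (ctrl.grip_point_offset is the distance from the TCP to the grasp point, in m); z points along the fingers, y is the direction in which the jaws open and shut (so a half turn about z gives the same grasp; the last joint's range is limited). The gripper opens to 85 mm and grips with 20 to 120 N. Pads are 22 mm wide; open, the fingers measure 114 mm over their backs; the gripper's body (76 mm by 85 mm) begins 54 mm behind the grasp point. The pads swing forward as they close: fully open they stand 13 mm farther back than shut.
Start: joints at [1.053, 0.181, 1.607, -0, 1.354, -0.206], TCP at [0.176, 0.547, 0.231] pointing down, gripper open.
Joint ranges: [-2.99, 2.99], [-0.89, 2.07], [0.3, 2.58], [-1.14, 4.28], [0, 2.63], [-3.12, 3.12]. Speed limits (rad/s): [2.57, 2.57, 3.01, 3.14, 3.14, 3.14].

## Interface

Orientations are given as a unit quaternion [w, x, y, z].
In Python, from bench import ctrl, viewer gives the robot as it stands.
- The arm moves only by the shell command python3 -m handwheel 'ROWS' [OPENING]. ROWS is JSON, a list of rows, each an object with "travel": the shift along the tool's x, y, z as a fraction of full scale, a list of three; "dr": the turn, a rotation vector about the tool's x, y, z as a fraction of full scale, a list of three. A call has 1 to 20 rows; each row shifts and turns the pose as measured when the row begins, along the tool's axes as they then stand; what a row does not reach is not made up. Full scale, the value 1, is 150 mm for a shift and 30 degrees for a turn. A row lasts 1/12 s, in which the tool goes at most 41.7 mm and 7.16 degrees, less where a joint would pass 70% of its speed; a pose out of reach is approached as far as the arm can. A call with a number of a shift or a turn outside -1 to 1 is refused whole. A call with a gripper value outside its range is refused whole. OPENING is the opening, from -1 (shut) to 1 (fully open), set as the call begins (- or left out, the last holds). The fingers move at their own pace and stop on an object; the grip force is fixed at half the most. Time passes only in rows, so rows that do not move let the fingers close. It gives the time, the measured TCP pose, the force and the opening at its end, in the units of the state.
- ctrl.get_obs(): the state, without advancing time (a new reading comes with each control period).
- viewer.camera(name): name is "scene" or "top"; returns the picture (480x640x3 uint8, red, green, blue); there is no depth.
- viewer.get_calibration(name): a dict with "camera_matrix" (3x3 intrinsics, pixels), "k1" (the pictures are not rectified: a ray, as slopes to the right and down, at radius r is drawn at 1 + k1 r^2 times it, then the intrinsics apply), "R" (3x3) and "t" (3): a world point X has camera coordinates R X + t. Camera axes: x right, y down, z forward; pixel columns grow to the right and rows downward; lengths in m; the calibration is good to about 2 mm. A picture is of the moment at which its call begins. get_calibration takes no time and is no camera call.
- ctrl.hand_in(): hands the job in, once; it reports no verdict.
The state is a dict: "time_s": time; "q": joint angles; "dq": joint speeds; "joint_efforts": joint torques, N m; "eef_pos": TCP position; "eef_rot": TCP orientation; "wrist_force": force on the tool from outside, world axes, zero at the start; "torque": the same for the moment, N m; "opening": opening from 0.0 (shut) to 1.0 (fully open).
Only numpy, scipy, OpenCV 4.12 (cv2) and the standard library are available. Lean on these libraries where they do the work, as an engineer would, in place of code of your own. Each camera call takes 0.05 s, during which the arm holds its last target. There are 200 camera calls.

## Task

The orange resin bracket has finished draining on the barbed wire hook of the hanger. Ease it off - raise it, tilt it and back it out along the upturned tip over the barb, feeling your way so that its window never presses hard on the hook - and stand it gently upright on its foot in the empty half of the top grey tier, leaving everything else where it is.

Things in the scene. Friction and masses are not known exactly. Their poses are not given: they have to be found in the camera images.
- bracket_center (a point): Centre, half-way up, of the loose orange resin bracket (30 to 56 g), an inverted T 72 mm tall. Upright web 8 mm thick (x) and 36 mm wide (y); foot 34 (x) x 36 (y) x 6 mm. z up through the web, x square to it. At the start it hangs free and upright on the wire, web square to the wire, its x along it. Grip it across its 36 mm from above, a finger either side of the wire.
- bracket_window (a point): Centre of the bracket's rectangular window, 19 mm above bracket_center: 16 mm wide (y), 11.5 mm high, right through the 8 mm web, 11.25 mm of web above it. The wire runs through it; at the start its upper edge rests on the wire, 2.5 mm above the wire's axis. Its fresh edge chips if it presses on hanger or hook with over 5 N. Same axes as bracket_center.
- hanger: Drain hanger fixed to the counter; origin at the middle of the underside of its round foot (radius 48 mm), x the way its hook points, z up. A 12 mm post carries a clamp block 22 x 20 x 26 mm (top 178 mm above the counter, small knob on +y) that holds the wire hook, whose tail shows behind. The robot too must not push on hanger or hook with more than 8 N.
- wire_root (a point): On the axis of the 5 mm round steel wire, straight above the hanger's origin, 165 mm above the counter; axes as the hanger. From here the wire runs level along x to a bend 79 to 131 mm away: how far it was pushed through its clamp this time is not reported and must be felt or seen. It springs about 4 to 11 N per mm up and down at the bend, the less the longer it is; lengthwise it is stiff.
- clamp_face (a point): Front face of the clamp, 11 mm from wire_root. Beyond the bend the wire's tip rises at 35 degrees for 23 mm, still away from the post. On the tip's upper side is a barb: its back face, square to the tip, is 12.5 mm along from the bend and stands to 7 mm off the tip's axis (4.5 mm over the wire), then it slopes down to the tip's end. Nothing projects below or beside the wire.
- bay (a point): Middle of the floor of the empty half of the top tier, 91 mm above the counter; z up, axes along the tray's sides. The tiers are three pale grey trays on legs, fixed, 150 (x) by 230 mm (y); the empty half is 144 (x) by 110 mm (y) inside, with walls 12 mm high and a 10 mm divider on its +y side, beyond which finished parts stand.
- mate_center (a point): Centre of a dark grey bracket of the same shape and size that stands loose in the other half of the top tier; leave it alone.
- wheel_center (a point): Centre of a small white toothed wheel, 40 mm across and 19 mm high, loose in the other half of the top tier; leave it alone.
- jar_center (a point): Centre of a round glass jar with a metal screw lid, 72 mm across, 82 mm tall, loose on the counter; leave it alone.
- hexkeys_center (a point): Centre of a black block 30 x 85 mm holding six steel hex keys upright, 77 mm tall in all, loose; leave it alone.
- scraper_grip (a point): Middle of the handle of a blue-handled scraper, 200 mm long, lying loose on the counter; leave it alone.
Not all that is in view belongs to the job. What is meant by the part that bears bracket_center is not green or pink, and is the smaller of those in its own colour.

How it is judged:
On the way:
1. the bracket is off the hook, clear of its tip (horizontal distance between bracket_center and hanger above 0.175 m and contact force between bracket and hanger below 0.05 N), for 0.1 s.
At the end, for the whole second after the job is handed in: The orange bracket stands upright (within 0.08 rad) on its foot on the floor of the empty half of the top tier (its centre 32 to 40 mm above that floor, within 56 mm in x and 38 mm in y of the half's middle), released and at rest (x of bracket_center in the frame of bay between -0.056 and 0.056 m and y of bracket_center in the frame of bay between -0.038 and 0.038 m and z of bracket_center in the frame of bay between 0.032 and 0.04 m and angle between bracket_center's own z axis and vertical below 0.08 rad and linear speed of bracket below 0.01 m/s); the robot touches nothing.
It fails at once if the bracket presses on the hanger or its hook with more than 5 N (its edge chips) (contact force between bracket and hanger above 5 N).
It fails at once if the robot itself pushes on the hanger or its hook with more than 8 N (contact force between any of the fingers, the arm and hanger above 8 N).
It fails at once if the bracket is set down hard or dropped on the tiers (over 30 N) (contact force between bracket and tiers above 30 N).
It fails at once if another thing is moved by more than 15 mm (distance of any of mate_center, wheel_center, jar_center, hexkeys_center, scraper_grip from where it was at the start of the episode above 0.015 m).
It also fails if it takes over 66 s, if anything falls off the work surface, if the arm or the gripper's body presses on something with over 40 N, if the wrist force passes 120 N, or if a joint passes its speed limit or range.

## Working session

There is one attempt and no reset: what is moved stays moved. The work goes in short steps, Python scripts to look and compute and a shell command to move; the robot and the scene stay as the last step left them, time stands still between calls to the robot, and variables do not carry over. Pictures are saved under pics/ and viewed, about 8 in all and at most 12, crops included, and the job is handed in when it is done.

```bash
ls; mkdir -p pics
python3 - <<'E'
from bench import ctrl, viewer
import cv2
for n in ("scene","top"):
    im=viewer.camera(n); cv2.imwrite(f"pics/{n}0.png",im[:,:,::-1]); print(n,viewer.get_calibration(n))
print(ctrl.get_obs(), ctrl.grip_point_offset)
E
```

```text
pics
scene {'camera_matrix': array([[596.49549819,   0.        , 310.18103594],
       [  0.        , 596.49549819, 238.83692802],
       [  0.        ,   0.        ,   1.        ]]), 'k1': -0.09496357011927196, 'R': array([[ 0.50830754,  0.8611751 , -0.00093886],
       [ 0.64453262, -0.38115717, -0.66279477],
       [-0.57114021,  0.33629846, -0.74880051]]), 't': array([-0.29853499, -0.27960967,  1.58705122])}
top {'camera_matrix': array([[525.24112525,   0.        , 318.86157297],
       [  0.        , 525.24112525, 243.31467607],
       [  0.        ,   0.        ,   1.        ]]), 'k1': -0.10552340704177822, 'R': array([[ 0.13418802, -0.99095509,  0.00126222],
       [-0.96917917, -0.13150463, -0.20832252],
       [ 0.20660425,  0.02673107, -0.97805937]]), 't': array([-0.08373271,  0.58905159,  0.91186028])}
{'time_s': 0.1, 'q': array([ 1.05268927e+00,  1.81477276e-01,  1.60790943e+00,  1.03635161e-05,
        1.35382418e+00, -2.06311396e-01]), 'dq': array([-0.00096017, -0.00111684, -0.00230824,  0.00062601, -0.00015045,
        0.00165104]), 'joint_efforts': array([ 8.31742568e-07, -4.45877981e+01, -3.52240634e+01, -4.05297378e-04,
        4.15507136e-03,  5.24849540e-06]), 'eef_pos': array([0.17612279, 0.54683234, 0.23046765]), 'eef_rot': array([-2.91434808e-04,  1.55268159e-01,  9.87872028e-01, -7.54826817e-04]), 'wrist_force': array([-0.41211826,  0.7350004 ,  0.06044225]), 'torque': array([ 0.03476526, -0.01043357,  0.03024797]), 'opening': 1.002907676248794} 0.0187
```

View pics/scene0.png

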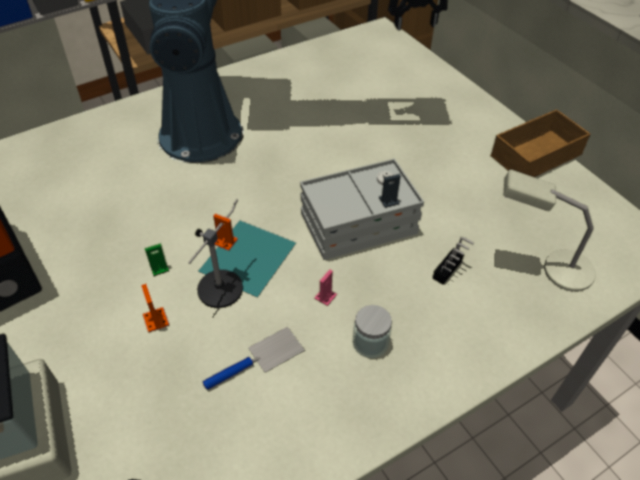

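View pics/top0.png

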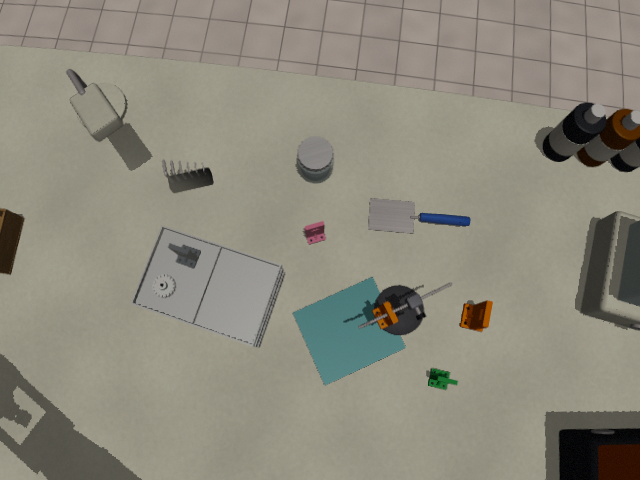

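Scene: the orange candidates are the bracket on the hook (scene 223,232; top 386,316) and a larger orange decoy standing on the counter (scene 153,310; top 477,316). The green (157,258) and pink (326,287) pieces are ruled out by the description. I choose the one hanging on the wire and check it in a close crop.

Run:
```python
import cv2,numpy as np
a=cv2.imread("pics/scene0.png")[190:310,180:260]; b=cv2.imread("pics/top0.png")[270:345,350:460]
a=cv2.resize(a,None,fx=5,fy=5,interpolation=cv2.INTER_CUBIC)
b=cv2.resize(b,(396,270),interpolation=cv2.INTER_CUBIC)
c=np.zeros((600,800,3),np.uint8); c[:600,:400]=a; c[:270,402:798]=b
b2=cv2.imread("pics/top0.png")[220:355,125:295]; b2=cv2.resize(b2,(396,314),interpolation=cv2.INTER_CUBIC); c[280:594,402:798]=b2
cv2.imwrite("pics/crop1.png",c)
```

```text
(no output)
```

View pics/crop1.png

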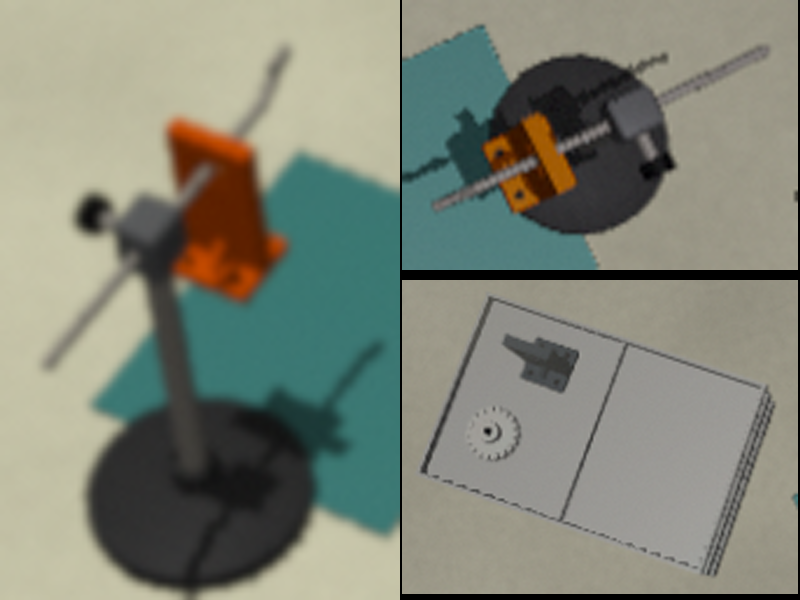

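The crop shows the orange bracket hanging with the wire running through its window, so the choice holds. In the scene crop the bend is near (265,103) and the tip end near (285,48). In the top crop the web's top edge runs (540,115)–(570,190), the wire tip is at (435,207) and its tail at (765,52).

```bash
cat > h.py <<'E'
import numpy as np, cv2
from bench import ctrl, viewer
C={n:viewer.get_calibration(n) for n in("scene","top")}
def ray(n,p):
    c=C[n]; d=np.array([c["k1"],0,0,0,0.])
    u=cv2.undistortPoints(np.array([[p]],float),c["camera_matrix"],d)[0,0]
    return -c["R"].T@c["t"], c["R"].T@np.array([*u,1])
def atz(n,p,z):
    o,d=ray(n,p); return o+d*(z-o[2])/d[2]
def tri(a,b):
    (o1,d1),(o2,d2)=ray("scene",a),ray("top",b)
    s=np.linalg.lstsq(np.c_[d1,-d2],o2-o1,rcond=None)[0]
    A,B=o1+d1*s[0],o2+d2*s[1]; return (A+B)/2,np.linalg.norm(A-B)
def plane(n,p,p0,yaw):
    o,d=ray(n,p); m=np.array([-np.sin(yaw),np.cos(yaw),0]); return o+d*((np.append(p0[:2],0)-o)@m)/(d@m)
def pix(n,X):
    c=C[n]; d=np.array([c["k1"],0,0,0,0.]); return cv2.projectPoints(np.array([X],float),cv2.Rodrigues(c["R"])[0],c["t"],c["camera_matrix"],d)[0].ravel()
E
python3 - <<'E'
from h import *
np.set_printoptions(precision=4,suppress=True)
S=lambda u,v:(180+u/5-.4,190+v/5-.4)
T=lambda u,v:(350+(u-402)/3.6-.36,270+v/3.6-.36)
B=lambda u,v:(125+(u-402)/2.329-.3,220+(v-280)/2.326-.3)
print("tail",tri(S(47,366),T(765,52))," tip",tri(S(285,48),T(435,207)))
print("clamp top",tri(S(150,210),T(637,112)),atz("top",T(637,112),.178),atz("scene",S(150,210),.178))
print("foot",atz("scene",S(201,490),.008),atz("top",T(575,145),.008))
tail=atz("top",T(765,52),.165); tip=atz("top",T(435,207),.178)
d=tip-tail; yaw=np.arctan2(d[1],d[0]); print("tail/tip",tail,tip,"yaw",yaw)
cl=atz("top",T(637,112),.178)
for nm,p in(("bend",S(265,103)),("tip",S(285,48)),("exit",S(210,170))): 
  X=plane("scene",p,tip,yaw);print(nm,X,np.hypot(*(X-cl)[:2]))
for p in((530,118),(547,113),(576,183),(560,193)): print("web top",atz("top",T(*p),.17875))
for p in((170,125),(252,157),(255,150),(180,118)): print("web top sc",atz("scene",S(*p),.17875))
print("web mid",atz("top",T(553,152),.17875))
for p in((628,345),(768,387),(562,522),(708,574),(491,298),(424,472)): print("tray",p,atz("top",B(*p),.103))
E
```

```text
tail (array([ 0.5354, -0.2279,  0.164 ]), np.float64(0.004164123678552462))  tip (array([ 0.4454, -0.0861,  0.1782]), np.float64(0.0035725938563090356))
clamp top (array([ 0.4988, -0.1688,  0.1805]), np.float64(0.005605441740805979)) [ 0.4981 -0.1719  0.178 ] [ 0.4979 -0.1657  0.178 ]
foot [ 0.5006 -0.1674  0.008 ] [ 0.4974 -0.1696  0.008 ]
tail/tip [ 0.5345 -0.2297  0.165 ] [ 0.4447 -0.0877  0.178 ] yaw 2.1348450789831386
bend [ 0.451  -0.0976  0.1583] 0.0879218223994129
tip [ 0.4416 -0.0827  0.1734] 0.10553384654828846
exit [ 0.4725 -0.1316  0.1579] 0.047698136126803674
web top [ 0.4891 -0.1248  0.1787]
web top [ 0.4923 -0.132   0.1787]
web top [ 0.4632 -0.1481  0.1787]
web top [ 0.458  -0.1416  0.1787]
web top sc [ 0.462  -0.1411  0.1788]
web top sc [ 0.4934 -0.1212  0.1787]
web top sc [ 0.4907 -0.1186  0.1787]
web top sc [ 0.4606 -0.1362  0.1787]
web mid [ 0.4755 -0.1365  0.1787]
tray (628, 345) [0.5553 0.1651 0.103 ]
tray (768, 387) [0.5376 0.0542 0.103 ]
tray (562, 522) [0.4159 0.1913 0.103 ]
tray (708, 574) [0.3935 0.0774 0.103 ]
tray (491, 298) [0.5775 0.2776 0.103 ]
tray (424, 472) [0.4377 0.3026 0.103 ]
```

```bash
cat >> h.py <<'E'
from scipy.spatial.transform import Rotation as Ro
YAW=2.135
def tool(yaw,tilt):  # tool x along the hook (yaw), tilted up by tilt degrees
    x=np.array([np.cos(yaw),np.sin(yaw),0]); u=np.array([0,0,1.]); t=np.radians(tilt)
    X=np.cos(t)*x+np.sin(t)*u; Z=np.sin(t)*x-np.cos(t)*u
    return Ro.from_matrix(np.c_[X,np.cross(Z,X),Z])
def go(p,R,n=None):
    o=ctrl.get_obs(); q=o["eef_rot"]; R0=Ro.from_quat([*q[1:],q[0]])
    d=R0.inv().apply(p-o["eef_pos"]); r=np.degrees((R0.inv()*R).as_rotvec())
    m=max(np.linalg.norm(d)/.0417,np.linalg.norm(r)/7.16); 
    print("t",o["time_s"],"pos",o["eef_pos"].round(4),"F",o["wrist_force"].round(2),"open",round(o["opening"],3),"| mm",(d*1e3).round(1),"deg",r.round(2),"minrows %.1f"%m)
    n=n or int(np.ceil(m*1.05)); print("rows",n,"travel",(d/.15/n).round(4),"dr",(r/30/n).round(4))
E
R='{"travel":[-0.173,-0.195,-0.012],"dr":[0,0,0]}'; python3 -m handwheel '[{"travel":[-0.173,-0.195,-0.02],"dr":[0,0,0]},{"travel":[-0.173,-0.195,-0.02],"dr":[0,0,0]},{"travel":[-0.173,-0.195,-0.02],"dr":[0,0,0]},{"travel":[-0.173,-0.195,-0.02],"dr":[0,0,0]},{"travel":[-0.173,-0.195,-0.02],"dr":[0,0,0]},{"travel":[-0.173,-0.195,-0.02],"dr":[0,0,0]},{"travel":[-0.173,-0.195,-0.02],"dr":[0,0,0]},{"travel":[-0.173,-0.195,-0.02],"dr":[0,0,0]},{"travel":[-0.173,-0.195,-0.01],"dr":[0,0,0]},{"travel":[-0.173,-0.195,-0.01],"dr":[0,0,0]},{"travel":[-0.173,-0.195,0],"dr":[0,0,0]},{"travel":[-0.173,-0.195,0],"dr":[0,0,0]},{"travel":[-0.173,-0.195,0],"dr":[0,0,0]},{"travel":[-0.173,-0.195,0],"dr":[0,0,0]}]'
python3 -c "
from h import *
go(np.array([.476,-.133,.26]),tool(YAW,0))"
```

```text
time_s: 1.27
eef_pos: [0.3991, 0.0291, 0.254]
eef_rot: [-0.001, 0.148, 0.989, -0.003]
wrist_force: [1.1, 0.1, -0.1]
opening: 1.004
t 1.2667 pos [0.3991 0.0291 0.254 ] F [ 1.13  0.13 -0.09] open 1.004 | mm [-120.9 -132.6   -5.3] deg [-0.4   0.05 40.68] minrows 5.7
rows 6 travel [-0.1343 -0.1473 -0.0059] dr [-0.0022  0.0003  0.226 ]
```

```bash
python3 -m handwheel '[{"travel":[0,0,0],"dr":[0,0,0.226]},{"travel":[0,0,0],"dr":[0,0,0.226]},{"travel":[0,0,0],"dr":[0,0,0.226]},{"travel":[0,0,0],"dr":[0,0,0.226]},{"travel":[0,0,0],"dr":[0,0,0.226]},{"travel":[0,0,0],"dr":[0,0,0.226]}]'
python3 -c "
from h import *
go(np.array([.476,-.133,.245]),tool(YAW,0))"
```

```text
time_s: 1.77
eef_pos: [0.4007, 0.0184, 0.2522]
eef_rot: [-0.001, 0.498, 0.867, -0.005]
wrist_force: [0.6, -0.1, -0.2]
opening: 0.999
t 1.7667 pos [0.4007 0.0184 0.2522] F [ 0.63 -0.15 -0.24] open 0.999 | mm [-168.7  -11.3    7.9] deg [-0.55  0.17 -2.01] minrows 4.1
rows 5 travel [-0.2249 -0.015   0.0105] dr [-0.0037  0.0011 -0.0134]
```

```bash
python3 -m handwheel '[{"travel":[-0.187,-0.0125,0.009],"dr":[-0.003,0.001,-0.011]},{"travel":[-0.187,-0.0125,0.009],"dr":[-0.003,0.001,-0.011]},{"travel":[-0.187,-0.0125,0.009],"dr":[-0.003,0.001,-0.011]},{"travel":[-0.187,-0.0125,0.009],"dr":[-0.003,0.001,-0.011]},{"travel":[-0.187,-0.0125,0.009],"dr":[-0.003,0.001,-0.011]},{"travel":[-0.187,-0.0125,0.009],"dr":[-0.003,0.001,-0.011]},{"travel":[0,0,0],"dr":[0,0,0]}]'
python3 - <<'E'
from h import *
go(np.array([.476,-.133,.22]),tool(YAW,0))
a,b=viewer.camera("scene"),viewer.camera("top")
a=cv2.resize(a[160:310,160:270],None,fx=3.6,fy=4,interpolation=cv2.INTER_CUBIC); b=cv2.resize(b[260:380,340:440],(400,480),interpolation=cv2.INTER_CUBIC)
c=np.zeros((600,800,3),np.uint8); c[:600,:396]=a; c[:480,400:]=b; cv2.imwrite("pics/c2.png",c[:,:,::-1])
E
```

```text
time_s: 2.35
eef_pos: [0.4781, -0.1368, 0.2416]
eef_rot: [-0.001, 0.484, 0.875, 0.0]
wrist_force: [-1.3, 0.0, -0.8]
opening: 1.001
t 2.35 pos [ 0.4781 -0.1368  0.2416] F [-1.31  0.01 -0.81] open 1.001 | mm [ 4.2  0.2 21.6] deg [-0.03 -0.16 -0.27] minrows 0.5
rows 1 travel [0.0283 0.0016 0.1442] dr [-0.0012 -0.0053 -0.0091]
```

View pics/c2.png

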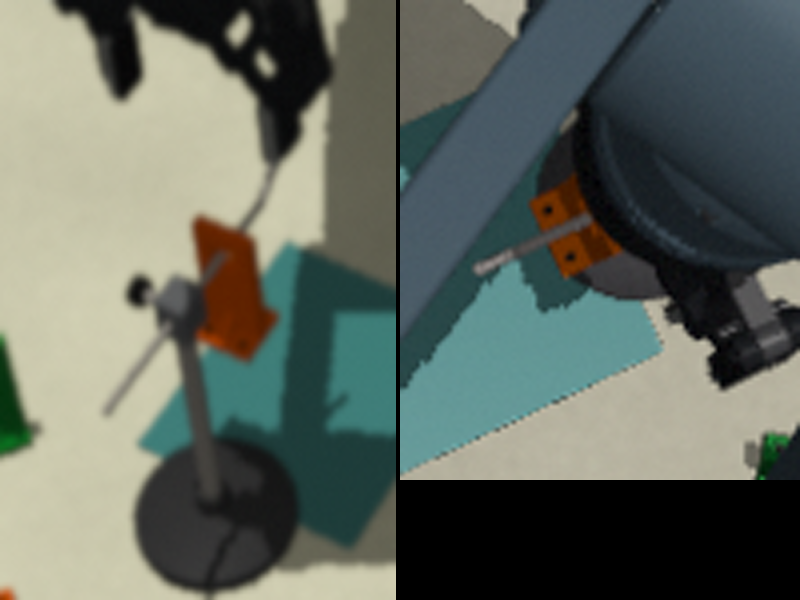

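Run:
```python
from h import *
y=tool(YAW,0).apply([0,1,0]); p=np.array([.4781,-.1368,.2546])
for s in(-.0425,-.05,.0425,.05): print(s,pix("scene",p+s*y))
print("mid",pix("scene",p), atz("scene",(215.3,192.1),.2546))
```

```text
-0.0425 [195.03274229 182.97597579]
-0.05 [191.67347194 181.71705382]
0.0425 [234.27169586 197.68790687]
0.05 [237.83810243 199.02567291]
mid [214.38251872 190.22928404] [ 0.48341677 -0.13738961  0.2546    ]
```

```bash
python3 -m handwheel '[{"travel":[0.013,0.0,0.10],"dr":[0,0,-0.009]},{"travel":[0.01,0.0,0.13],"dr":[0,0,0]},{"travel":[0,0.0,0.13],"dr":[0,0,0]},{"travel":[0,0.0,0.13],"dr":[0,0,0]},{"travel":[0,0.0,0.06],"dr":[0,0,0]},{"travel":[0,0,0],"dr":[0,0,0]}]'
python3 -c "
from h import *
go(np.array([.4745,-.133,.148]),tool(YAW,0))"
```

```text
time_s: 2.95
eef_pos: [0.4723, -0.124, 0.1571]
eef_rot: [-0.003, 0.48, 0.877, 0.002]
wrist_force: [-0.1, 0.2, 0.2]
opening: 0.999
t 2.95 pos [ 0.4723 -0.124   0.1571] F [-0.09  0.16  0.21] open 0.999 | mm [-8.8 -3.   9.1] deg [ 0.03 -0.36  0.27] minrows 0.3
rows 1 travel [-0.0588 -0.0199  0.0604] dr [ 0.0009 -0.0121  0.0091]
```

```bash
python3 -m handwheel '[{"travel":[-0.06,-0.02,0.06],"dr":[0,-0.012,0.009]},{"travel":[0,0,0],"dr":[0,0,0]},{"travel":[0,0,0],"dr":[0,0,0]}]'
python3 -c "
from h import *
go(np.array([.4745,-.133,.148]),tool(YAW,0))"
python3 -m handwheel '[{"travel":[0,0,0],"dr":[0,0,0]},{"travel":[0,0,0],"dr":[0,0,0]},{"travel":[0,0,0],"dr":[0,0,0]},{"travel":[0,0,0],"dr":[0,0,0]}]'
python3 -c "
from h import *
go(np.array([.4745,-.133,.148]),tool(YAW,0))"
```

```text
time_s: 3.2
eef_pos: [0.4752, -0.1328, 0.1489]
eef_rot: [0.001, 0.482, 0.876, 0.0]
wrist_force: [-0.2, -0.2, -0.4]
opening: 1.001
t 3.2 pos [ 0.4752 -0.1328  0.1489] F [-0.17 -0.19 -0.37] open 1.001 | mm [ 0.1 -0.7  0.9] deg [0.07 0.1  0.1 ] minrows 0.0
rows 1 travel [ 0.001  -0.0046  0.0063] dr [0.0023 0.0033 0.0033]
time_s: 3.53
eef_pos: [0.4768, -0.1339, 0.1516]
eef_rot: [0.003, 0.482, 0.876, 0.0]
wrist_force: [0.3, 0.1, -0.4]
opening: 0.994
t 3.5333 pos [ 0.4768 -0.1339  0.1516] F [ 0.29  0.15 -0.38] open 0.994 | mm [ 2.  -1.4  3.6] deg [0.19 0.33 0.06] minrows 0.1
rows 1 travel [ 0.0133 -0.0096  0.024 ] dr [0.0064 0.0109 0.002 ]
```

```bash
for i in 1 2 3 4 5 6; do python3 -m handwheel '[{"travel":[0,0,0],"dr":[0,0,0]}]' | sed -n '2p;4p' | tr '\n' ' '; python3 -c "
from bench import ctrl
o=ctrl.get_obs();print(o['eef_pos'].round(5),(o['dq']*1e3).round(1))"; done; python3 -c "
from bench import ctrl,viewer
for i in range(3):
  viewer.camera('top'); o=ctrl.get_obs();print(o['time_s'],o['eef_pos'].round(5),o['q'].round(5),(o['dq']*1e3).round(1))"
```

```text
eef_pos: [0.477, -0.134, 0.152] wrist_force: [1.0, 0.3, -0.9] [ 0.47701 -0.13404  0.15202] [-0.1 -6.9 -5.3 -0.8  1.5  0.9]
eef_pos: [0.4772, -0.1341, 0.1523] wrist_force: [0.4, -0.5, -0.1] [ 0.47719 -0.13415  0.15232] [ 0.4 -2.7 -1.9 -0.   1.1 -1.1]
eef_pos: [0.4773, -0.1342, 0.1525] wrist_force: [-0.5, 0.1, 0.5] [ 0.47725 -0.13419  0.15246] [-1.1 -2.7 -1.4  1.5 -1.6 -0.3]
eef_pos: [0.4773, -0.1342, 0.1525] wrist_force: [-0.1, -0.1, -0.7] [ 0.47727 -0.13421  0.15251] [-0.  -1.8 -0.4  0.1  1.9 -0.1]
eef_pos: [0.4773, -0.1342, 0.1525] wrist_force: [0.1, -0.7, -0.7] [ 0.47727 -0.13419  0.15254] [ 0.5 -0.4  0.2  2.5 -0.6 -2.2]
eef_pos: [0.4773, -0.1342, 0.1525] wrist_force: [-0.5, -0.7, 0.3] [ 0.47726 -0.13419  0.15251] [-0.   1.6  1.2  0.5  0.2  1.9]
4.0833 [ 0.47725 -0.13418  0.1525 ] [-5.14220e-01  8.67700e-02  1.88278e+00  3.80000e-04  1.16385e+00
 -1.07949e+00] [-0.3 -0.9  2.  -1.   1.8 -0.1]
4.1333 [ 0.47725 -0.13416  0.1525 ] [-5.14190e-01  8.67600e-02  1.88281e+00  4.00000e-04  1.16383e+00
 -1.07950e+00] [ 1.4  0.1  1.1  0.1 -1.   1.4]
4.1833 [ 0.47723 -0.13414  0.15247] [-5.14150e-01  8.68300e-02  1.88280e+00  3.60000e-04  1.16385e+00
 -1.07951e+00] [ 1.6 -1.9 -0.2 -0.6  0.2  1.2]
```

```bash
python3 -m handwheel '[{"travel":[0.01,-0.006,0.02],"dr":[0,0,0]},{"travel":[0,0,0.005],"dr":[0,0,0]}]' ;for i in 1 2 3 4; do python3 -m handwheel '[{"travel":[0,0,0],"dr":[0,0,0]}]' |sed -n 2p; done
```

```text
time_s: 4.35
eef_pos: [0.4757, -0.1334, 0.1486]
eef_rot: [0.004, 0.482, 0.876, 0.0]
wrist_force: [-0.9, 0.5, -0.3]
opening: 1.0
eef_pos: [0.4755, -0.1333, 0.1483]
eef_pos: [0.4754, -0.1332, 0.1481]
eef_pos: [0.4753, -0.1332, 0.148]
eef_pos: [0.4753, -0.1331, 0.148]
```

```bash
for i in 1 2 3 4 5 6 7 8; do python3 -m handwheel '[{"travel":[0,0,0],"dr":[0,0,0]}]' -0.05|sed -n '2p;4,5p'|tr '\n' ' ';echo; done
```

```text
eef_pos: [0.4753, -0.1332, 0.148] wrist_force: [0.2, 0.2, -1.0] opening: 0.883 
eef_pos: [0.4753, -0.1332, 0.148] wrist_force: [0.3, 0.6, 0.3] opening: 0.748 
eef_pos: [0.4754, -0.1332, 0.1481] wrist_force: [-0.7, 0.0, 0.0] opening: 0.604 
eef_pos: [0.4754, -0.1332, 0.1481] wrist_force: [-0.0, 0.1, -0.6] opening: 0.477 
eef_pos: [0.4755, -0.1333, 0.1481] wrist_force: [-0.1, -0.9, -0.3] opening: 0.474 
eef_pos: [0.4755, -0.1333, 0.1482] wrist_force: [-0.4, -0.5, -0.8] opening: 0.48 
eef_pos: [0.4755, -0.1333, 0.1482] wrist_force: [0.3, 0.6, -0.8] opening: 0.476 
eef_pos: [0.4755, -0.1333, 0.1482] wrist_force: [0.1, -0.2, 1.0] opening: 0.476
```

```bash
for i in 1 2 3 4 5 6 ; do python3 -m handwheel '[{"travel":[0,0,0],"dr":[0,0,0]}]' -1|sed -n '2p;4,5p'|tr '\n' ' ';echo; done
python3 - <<'E'
from h import *
go(np.array([.4753,-.1332,.151]),tool(YAW,0))
a,b=viewer.camera("scene"),viewer.camera("top")
a=cv2.resize(a[175:275,185:285],None,fx=6,fy=6,interpolation=cv2.INTER_CUBIC); cv2.imwrite("pics/c3.png",a[:,:,::-1])
E
```

```text
eef_pos: [0.4756, -0.1333, 0.1483] wrist_force: [-0.0, 1.0, 1.6] opening: 0.409 
eef_pos: [0.4757, -0.1332, 0.1484] wrist_force: [-0.4, -0.4, 0.5] opening: 0.41 
eef_pos: [0.4757, -0.1332, 0.1484] wrist_force: [-0.1, 0.2, -0.3] opening: 0.407 
eef_pos: [0.4757, -0.1332, 0.1485] wrist_force: [0.2, -0.0, 0.9] opening: 0.41 
eef_pos: [0.4757, -0.1332, 0.1485] wrist_force: [0.5, 0.2, 0.5] opening: 0.411 
eef_pos: [0.4756, -0.1332, 0.1485] wrist_force: [0.4, -0.8, 0.3] opening: 0.407 
t 5.85 pos [ 0.4756 -0.1332  0.1485] F [ 0.38 -0.8   0.31] open 0.407 | mm [ 0.2 -0.3 -2.5] deg [0.25 0.4  0.06] minrows 0.1
rows 1 travel [ 0.0012 -0.0018 -0.017 ] dr [0.0084 0.0135 0.0019]
```

View pics/c3.png

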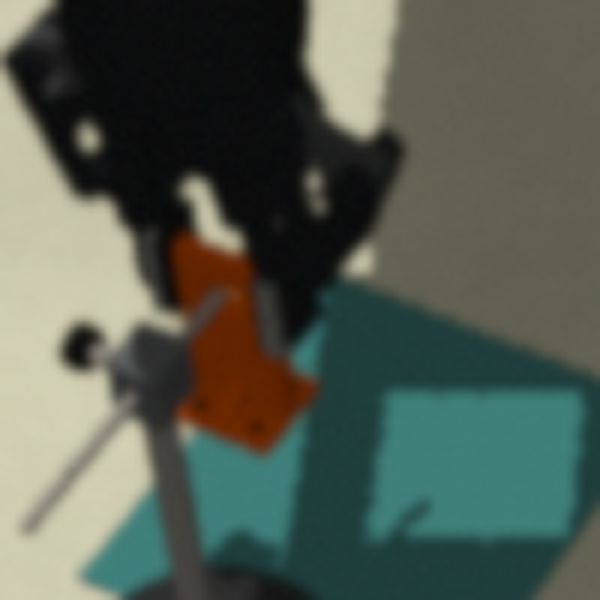

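Run:
```python
import cv2,numpy as np
a=cv2.resize(cv2.imread("pics/scene0.png")[193:253,204:248],(440,600),interpolation=cv2.INTER_CUBIC)
b=cv2.resize(cv2.imread("pics/top0.png")[298:334,354:402],(360,270),interpolation=cv2.INTER_LINEAR)
d=cv2.resize(cv2.imread("pics/top0.png")[298:334,370:418],(360,270),interpolation=cv2.INTER_LINEAR)
c=np.zeros((600,800,3),np.uint8); c[:,:440]=a; c[:270,440:]=b; c[300:570,440:]=d
cv2.imwrite("pics/crop2.png",c)
```

```text
(no output)
```

View pics/crop2.png

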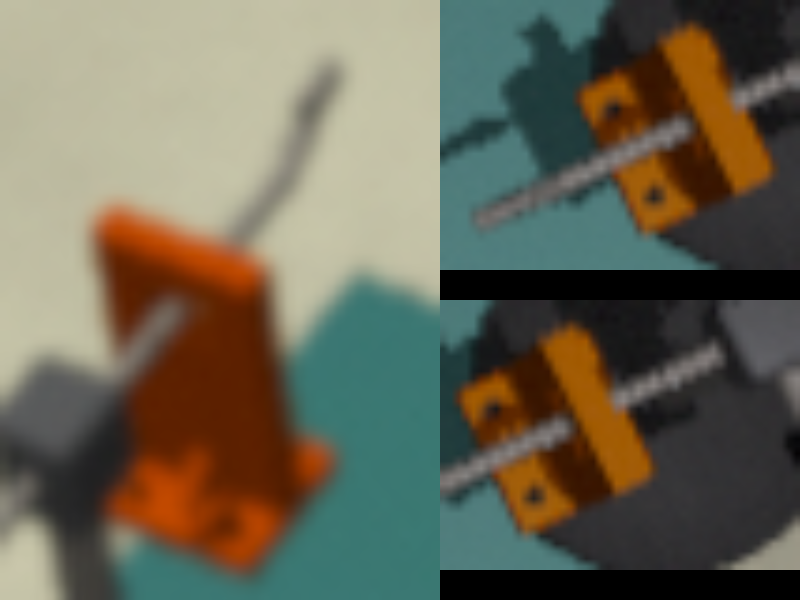

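Run:
```python
from h import *
np.set_printoptions(precision=4,suppress=True)
h=np.array([np.cos(YAW),np.sin(YAW)]);n=np.array([-h[1],h[0]])
for nm,w,t in(("top",(390.6,311.8),(358.8,326.8)),("scene",(221.85,217.25),(237.05,199.35))):
    W=atz(nm,w,.17875);T=atz(nm,t,.178); D=(T-W)[:2]; print(nm,W,T,D@h,D@n,np.arctan2(D[1],D[0]))
W=atz("scene",(221.85,217.25),.17875)
for p in((232.55,211.05),(230.5,214.5),(227.5,217)):
    T=atz("scene",p,.165);D=(T-W)[:2];print("bend?",D@h,D@n)
```

```text
top [ 0.4754 -0.135   0.1787] [ 0.4453 -0.0877  0.178 ] 0.05604683548145022 0.00014267894345841334 2.137545703678312
scene [ 0.4765 -0.1304  0.1787] [ 0.4469 -0.0838  0.178 ] 0.055212032708509294 0.00017015164062834074 2.138081775722034
bend? 0.03409771085437764 -0.0011541923397860707
bend? 0.024305453716122898 -0.002580958676863891
bend? 0.015933095309965197 -0.0009726234328603601
```

```bash
cat >> h.py <<'E'
BEND=np.array([.4562,-.1017,.165]); YAW=2.137; OFF=.01325
def pose(X,Zr,tilt):   # window centre at X along hook from bend, Zr above wire axis (mm)
    R=tool(YAW,tilt); h=np.array([np.cos(YAW),np.sin(YAW),0]); return BEND+h*X/1e3+np.array([0,0,Zr/1e3])+OFF*R.apply([0,0,1]),R
def where(n=0):
    F=[]
    for i in range(n): viewer.camera("top"); F.append(ctrl.get_obs()["wrist_force"])
    o=ctrl.get_obs(); q=o["eef_rot"]; R=Ro.from_quat([*q[1:],q[0]]); Zt=R.apply([0,0,1])
    W=o["eef_pos"]-OFF*Zt-BEND; h=np.array([np.cos(YAW),np.sin(YAW),0]); m=np.array([-h[1],h[0],0])
    Xt=R.apply([1,0,0]); tilt=np.degrees(np.arcsin(Xt[2])); F=np.mean(F,axis=0) if n else o["wrist_force"]
    t35=np.radians(35); X,Z=W@h*1e3,W[2]*1e3
    print("t %.2f X %.2f lat %.2f Z %.2f tilt %.2f | s %.2f c %.2f | F h %.2f lat %.2f z %.2f"%(o["time_s"],X,W@m*1e3,Z,tilt,X*np.cos(t35)+Z*np.sin(t35),-X*np.sin(t35)+Z*np.cos(t35),F@h,F@m,F[2]))
def nxt(X,Zr,tilt,n=None): where(); go(*pose(X,Zr,tilt),n)
E
python3 -m handwheel '[{"travel":[0,0,-0.011],"dr":[0.004,0.006,0]},{"travel":[0,0,-0.011],"dr":[0.004,0.006,0]},{"travel":[0,0,0],"dr":[0,0,0]},{"travel":[0,0,0],"dr":[0,0,0]}]' >/dev/null
python3 -c "
from h import *
where(4); nxt(-8,0,0)"
```

```text
t 6.48 X -36.76 lat 0.72 Z -0.07 tilt 0.03 | s -30.16 c 21.03 | F h -0.25 lat -0.20 z -0.65
t 6.48 X -36.76 lat 0.72 Z -0.07 tilt 0.03 | s -30.16 c 21.03 | F h -0.44 lat 0.08 z 0.40
t 6.4833 pos [ 0.4753 -0.1331  0.1517] F [ 0.17 -0.42  0.4 ] open 0.411 | mm [28.8  0.7 -0.1] deg [-0.04 -0.03 -0.06] minrows 0.7
rows 1 travel [ 0.1917  0.0046 -0.0004] dr [-0.0013 -0.0009 -0.0019]
```

```bash
for i in 1 2; do python3 -m handwheel '[{"travel":[0.02,0,0],"dr":[0,0,0]},{"travel":[0.02,0,0],"dr":[0,0,0]},{"travel":[0.02,0,0],"dr":[0,0,0]}]'>/dev/null; python3 -c "
from h import *
where()"; done; python3 -m handwheel '[{"travel":[0,0,0],"dr":[0,0,0]},{"travel":[0,0,0],"dr":[0,0,0]}]'>/dev/null; python3 -c "
from h import *
where(3); nxt(-8,0,0)"
```

```text
t 6.73 X -27.43 lat 0.83 Z -0.22 tilt 0.03 | s -22.59 c 15.55 | F h 0.27 lat -0.20 z -0.69
t 6.98 X -16.99 lat 0.89 Z -0.32 tilt 0.06 | s -14.10 c 9.48 | F h 0.62 lat 0.32 z -1.00
t 7.30 X -16.30 lat 0.85 Z -0.32 tilt 0.07 | s -13.54 c 9.09 | F h 0.43 lat -0.15 z -0.61
t 7.30 X -16.30 lat 0.85 Z -0.32 tilt 0.07 | s -13.54 c 9.09 | F h 0.96 lat -0.42 z -0.15
t 7.3 pos [ 0.4642 -0.1159  0.1514] F [-0.16  1.04 -0.15] open 0.407 | mm [ 8.3  0.9 -0.3] deg [-0.06 -0.07 -0.05] minrows 0.2
rows 1 travel [ 0.0552  0.0057 -0.0021] dr [-0.0019 -0.0022 -0.0017]
```

```bash
cat > plan.py <<'E'
import numpy as np
t=np.radians(35); e=np.array([np.cos(t),np.sin(t)]); f=np.array([-e[1],e[0]])
x=np.arange(-30,0.01,.25); P=[np.c_[x,x*0+2.5],np.c_[x,x*0-2.5]]
a=np.radians(np.arange(-90,-54,5)); P.append(2.5*np.c_[np.cos(a),np.sin(a)])   # outer bend
s=np.arange(0,23.01,.25); P+=[np.outer(s,e)-2.5*f, np.outer(s,e)+2.5*f]
b=np.arange(0,1.01,.05); P+=[np.outer(12.5+0*b,e)+np.outer(2.5+4.5*b,f), np.outer(12.5+10.5*b,e)+np.outer(7-4.5*b,f)]
P=np.vstack(P)
def margin(X,Z,tilt,sh=0):
    k=np.radians(tilt); u=np.array([np.cos(k),np.sin(k)]); v=np.array([-u[1],u[0]])
    Q=P-[X-sh,Z]; i=abs(Q@u)<=4.2
    q=(Q@v)[i]
    return (5.75-q.max(),5.75+q.min()) if i.any() else (9,9)   # top, bottom clearance
if __name__=="__main__":
  for X in range(-16,28,2):
    best=max(((min(min(margin(X,Z,k,sh)) for sh in(-1.5,0,1.5)),Z,k) for Z in np.arange(-4,24,.5) for k in range(0,47,3)),key=lambda r:r[0]-.004*abs(r[2]-35*np.clip((X+8)/14,0,1)))
    print(X,"margin %.2f Z %.1f tilt %d"%best,np.round(margin(X,*best[1:]),2))
E
python3 plan.py
```

```text
-16 margin 3.25 Z 0.0 tilt 0 [3.25 3.25]
-14 margin 3.25 Z 0.0 tilt 0 [3.25 3.25]
-12 margin 3.25 Z 0.0 tilt 0 [3.25 3.25]
-10 margin 3.25 Z 0.0 tilt 0 [3.25 3.25]
-8 margin 3.25 Z 0.0 tilt 0 [3.25 3.25]
-6 margin 3.03 Z 0.0 tilt 3 [3.03 3.03]
-4 margin 2.58 Z 0.0 tilt 9 [2.58 2.62]
-2 margin 2.03 Z 0.5 tilt 12 [2.86 2.35]
0 margin 1.84 Z 1.0 tilt 18 [2.78 2.3 ]
2 margin 2.11 Z 1.5 tilt 30 [2.26 2.95]
4 margin 2.15 Z 3.0 tilt 36 [3.34 3.02]
6 margin 1.92 Z 4.0 tilt 39 [2.8  3.12]
8 margin -0.06 Z 8.5 tilt 36 [1.14 0.81]
10 margin 0.02 Z 9.5 tilt 33 [0.84 1.06]
12 margin 0.29 Z 10.5 tilt 30 [0.78 1.17]
14 margin 0.76 Z 11.5 tilt 33 [0.96 1.71]
16 margin 1.18 Z 12.5 tilt 33 [1.74 2.04]
18 margin 9.00 Z 23.5 tilt 39 [9 9]
20 margin 9.00 Z 21.0 tilt 36 [9 9]
22 margin 9.00 Z 18.5 tilt 36 [9 9]
24 margin 9.00 Z 15.5 tilt 36 [9 9]
26 margin 9.00 Z 13.0 tilt 36 [9 9]
```

```bash
python3 -m handwheel '[{"travel":[0.027,0.003,0],"dr":[0,0,0]},{"travel":[0.02,0.003,-0.002],"dr":[0,0,0]},{"travel":[0,0,0],"dr":[0,0,0]},{"travel":[0,0,0],"dr":[0,0,0]}]'>/dev/null
python3 -c "
from h import *
where(2); nxt(-4,.1,7,2)"
```

```text
t 7.73 X -8.95 lat -0.09 Z 0.00 tilt 0.07 | s -7.33 c 5.14 | F h -0.55 lat 0.15 z -0.44
t 7.73 X -8.95 lat -0.09 Z 0.00 tilt 0.07 | s -7.33 c 5.14 | F h -0.42 lat 0.48 z -0.33
t 7.7333 pos [ 0.4611 -0.1092  0.1518] F [-0.18 -0.62 -0.33] open 0.405 | mm [ 6.5 -0.1 -0.2] deg [-0.05  6.93 -0.09] minrows 1.0
rows 2 travel [ 0.0218 -0.0003 -0.0006] dr [-0.0008  0.1155 -0.0014]
```

```bash
python3 -m handwheel '[{"travel":[0.011,0,0],"dr":[0,0.058,0]},{"travel":[0.011,0,0],"dr":[0,0.058,0]},{"travel":[0.011,0,0],"dr":[0,0.058,0]},{"travel":[0.011,0,0],"dr":[0,0.058,0]},{"travel":[0,0,0],"dr":[0,0,0]},{"travel":[0,0,0],"dr":[0,0,0]}]'>/dev/null
python3 -c "
from h import *
where(2); nxt(-1,.7,15,4)"
```

```text
t 8.33 X -3.80 lat -0.28 Z 0.43 tilt 7.24 | s -2.87 c 2.53 | F h 0.18 lat -0.02 z -0.62
t 8.33 X -3.80 lat -0.28 Z 0.43 tilt 7.24 | s -2.87 c 2.53 | F h 0.15 lat -0.05 z -1.36
t 8.3333 pos [ 0.4576 -0.1034  0.1523] F [-0.04  0.16 -1.36] open 0.408 | mm [ 4.6 -0.3 -0. ] deg [-0.02  7.76 -0.04] minrows 1.1
rows 4 travel [ 0.0077 -0.0005 -0.0001] dr [-0.0002  0.0647 -0.0004]
```

```bash
python3 -m handwheel '[{"travel":[0.008,0,0],"dr":[0,0.065,0]},{"travel":[0.008,0,0],"dr":[0,0.065,0]},{"travel":[0.008,0,0],"dr":[0,0.065,0]},{"travel":[0.008,0,0],"dr":[0,0.065,0]},{"travel":[0,0,0],"dr":[0,0,0]},{"travel":[0,0,0],"dr":[0,0,0]}]'>/dev/null
python3 -c "
from h import *
where(3); nxt(1.5,1.5,25,5)"
```

```text
t 8.98 X 0.82 lat -0.62 Z 1.41 tilt 15.08 | s 1.48 c 0.69 | F h -0.01 lat 0.10 z -0.42
t 8.98 X 0.82 lat -0.62 Z 1.41 tilt 15.08 | s 1.48 c 0.69 | F h 0.62 lat -0.36 z -0.35
t 8.9833 pos [ 0.4544 -0.0978  0.1536] F [-0.03  0.72 -0.35] open 0.411 | mm [ 3.  -0.6 -0.1] deg [-0.05  9.92  0.09] minrows 1.4
rows 5 travel [ 0.004  -0.0008 -0.0001] dr [-0.0003  0.0662  0.0006]
```

```bash
python3 -m handwheel '[{"travel":[0.002,-0.001,0],"dr":[0,0.066,0]},{"travel":[0.002,-0.001,0],"dr":[0,0.066,0]},{"travel":[0.002,-0.001,0],"dr":[0,0.066,0]},{"travel":[0.002,-0.001,0],"dr":[0,0.066,0]},{"travel":[0.002,0,0],"dr":[0,0.066,0]},{"travel":[0,0,0],"dr":[0,0,0]},{"travel":[0,0,0],"dr":[0,0,0]}]'>/dev/null
python3 -c "
from h import *
import plan
where(3); nxt(4,2.9,35,5)"
```

```text
t 9.72 X 2.07 lat -0.76 Z 2.49 tilt 24.97 | s 3.12 c 0.85 | F h 0.30 lat 0.24 z -0.36
t 9.72 X 2.07 lat -0.76 Z 2.49 tilt 24.97 | s 3.12 c 0.85 | F h 0.18 lat -0.30 z 0.22
t 9.7167 pos [ 0.4527 -0.0948  0.1555] F [0.16 0.32 0.22] open 0.405 | mm [ 4.2 -0.7  0.2] deg [-0.13 10.03  0.29] minrows 1.4
rows 5 travel [ 0.0056 -0.001   0.0003] dr [-0.0009  0.0669  0.002 ]
```

```bash
python3 -m handwheel '[{"travel":[0.004,-0.001,0.002],"dr":[0,0.067,0.002]},{"travel":[0.004,-0.001,0.002],"dr":[0,0.067,0.002]},{"travel":[0.004,-0.001,0.002],"dr":[0,0.067,0.002]},{"travel":[0.004,-0.001,0.001],"dr":[0,0.067,0.002]},{"travel":[0.003,-0.001,0.001],"dr":[0,0.067,0.002]},{"travel":[0,0,0],"dr":[0,0,0]},{"travel":[0,0,0],"dr":[0,0,0]},{"travel":[0,0,0],"dr":[0,0,0]}]'>/dev/null
python3 -c "
from h import *
where(4); nxt(5,3.5,35,1)"
```

```text
t 10.58 X 4.91 lat -1.05 Z 3.85 tilt 34.88 | s 6.23 c 0.34 | F h -0.16 lat -0.60 z -0.74
t 10.58 X 4.91 lat -1.05 Z 3.85 tilt 34.88 | s 6.23 c 0.34 | F h -0.28 lat -0.26 z -0.85
t 10.5833 pos [ 0.4504 -0.0906  0.158 ] F [ 0.37 -0.1  -0.85] open 0.407 | mm [-0.1 -1.   0.3] deg [-0.18  0.12  0.2 ] minrows 0.0
rows 1 travel [-0.0006 -0.0067  0.0023] dr [-0.006   0.004   0.0065]
```

```bash
cat >> h.py <<'E'
def feel(n=4):
    global F
    G=[]
    for i in range(n): viewer.camera("top"); G.append(ctrl.get_obs()["wrist_force"])
    G=np.mean(G,axis=0); h=np.array([np.cos(YAW),np.sin(YAW),0]); t=np.radians(35)
    where(); print("   F along tip %.2f  across(c) %.2f"%(G@h*np.cos(t)+G[2]*np.sin(t),-(G@h)*np.sin(t)+G[2]*np.cos(t)))
E
python3 -m handwheel '[{"travel":[0,-0.003,-0.005],"dr":[0,0,0.003]},{"travel":[0,-0.003,-0.005],"dr":[0,0,0.003]},{"travel":[0,0,0],"dr":[0,0,0]},{"travel":[0,0,0],"dr":[0,0,0]}]'>/dev/null
python3 -c "
from h import *
feel(6)"
for i in 1 2 3; do python3 -m handwheel '[{"travel":[0,0,-0.0015],"dr":[0,0,0]},{"travel":[0,0,0],"dr":[0,0,0]}]'>/dev/null;python3 -c "
from h import *
feel(3)"; done
```

```text
t 11.22 X 4.20 lat -0.24 Z 5.61 tilt 34.80 | s 6.66 c 2.19 | F h -0.03 lat 0.39 z -0.70
   F along tip 0.00  across(c) -0.53
t 11.53 X 4.13 lat -0.19 Z 5.70 tilt 34.81 | s 6.65 c 2.30 | F h 0.65 lat 0.44 z -1.30
   F along tip -0.15  across(c) -0.84
t 11.85 X 4.02 lat -0.20 Z 5.84 tilt 34.82 | s 6.64 c 2.48 | F h 0.23 lat 0.13 z -0.92
   F along tip -0.35  across(c) -0.33
t 12.17 X 3.91 lat -0.20 Z 6.02 tilt 34.82 | s 6.65 c 2.69 | F h -0.48 lat -0.52 z -0.12
   F along tip -0.63  across(c) -0.63
```

```bash
for i in 1 2 3 ; do python3 -m handwheel '[{"travel":[0,0,-0.0015],"dr":[0,0,0]},{"travel":[0,0,0],"dr":[0,0,0]}]'>/dev/null;python3 -c "
from h import *
feel(4)"; done
```

```text
t 12.53 X 3.82 lat -0.18 Z 6.17 tilt 34.82 | s 6.67 c 2.86 | F h 0.12 lat -0.04 z -1.20
   F along tip -0.47  across(c) -0.53
t 12.90 X 3.73 lat -0.16 Z 6.34 tilt 34.83 | s 6.69 c 3.05 | F h 0.73 lat 0.55 z 0.75
   F along tip 0.06  across(c) -0.30
t 13.27 X 3.65 lat -0.16 Z 6.49 tilt 34.83 | s 6.71 c 3.22 | F h 0.31 lat -0.04 z -0.96
   F along tip -0.72  across(c) -0.26
```

```bash
for i in 1 2 3 ; do python3 -m handwheel '[{"travel":[0,0,-0.0015],"dr":[0,0,0]},{"travel":[0,0,0],"dr":[0,0,0]}]'>/dev/null;python3 -c "
from h import *
feel(4)"; done
```

```text
t 13.63 X 3.56 lat -0.14 Z 6.65 tilt 34.84 | s 6.73 c 3.41 | F h -0.03 lat 0.88 z -0.29
   F along tip -0.51  across(c) -0.22
t 14.00 X 3.49 lat -0.13 Z 6.82 tilt 34.84 | s 6.77 c 3.59 | F h -0.17 lat 0.35 z 0.44
   F along tip -0.60  across(c) -0.18
t 14.37 X 3.36 lat -0.11 Z 6.99 tilt 34.85 | s 6.76 c 3.79 | F h 0.48 lat -0.19 z -0.86
   F along tip 0.01  across(c) -0.58
```

```bash
for i in 1 2 3 4; do python3 -m handwheel '[{"travel":[0,0,-0.0018],"dr":[0,0,0]},{"travel":[0,0,0],"dr":[0,0,0]}]'>/dev/null;python3 -c "
from h import *
feel(4)"; done
```

```text
t 14.73 X 3.24 lat -0.11 Z 7.18 tilt 34.85 | s 6.77 c 4.02 | F h -0.42 lat -0.12 z -0.60
   F along tip -0.45  across(c) -0.16
t 15.10 X 3.15 lat -0.12 Z 7.37 tilt 34.86 | s 6.81 c 4.23 | F h -0.18 lat -0.03 z -0.51
   F along tip -0.57  across(c) -0.33
t 15.47 X 3.11 lat -0.09 Z 7.53 tilt 34.87 | s 6.87 c 4.39 | F h 0.33 lat 1.02 z -0.12
   F along tip -0.23  across(c) -0.73
t 15.83 X 3.07 lat -0.07 Z 7.68 tilt 34.89 | s 6.92 c 4.53 | F h 1.01 lat -0.29 z -1.69
   F along tip -0.47  across(c) -1.00
```

```bash
for i in 1 2; do python3 -m handwheel '[{"travel":[0,0,-0.0012],"dr":[0,0,0]},{"travel":[0,0,0],"dr":[0,0,0]}]'>/dev/null;python3 -c "
from h import *
feel(5)"; done
```

```text
t 16.25 X 3.08 lat -0.05 Z 7.80 tilt 34.91 | s 6.99 c 4.62 | F h -0.01 lat -0.48 z -1.97
   F along tip -0.10  across(c) -1.04
t 16.67 X 3.05 lat -0.05 Z 7.88 tilt 34.91 | s 7.02 c 4.71 | F h -0.32 lat 0.30 z -0.47
   F along tip -0.26  across(c) -1.26
```

```bash
for i in 1 2; do python3 -m handwheel '[{"travel":[0,0,-0.0016],"dr":[0,0,0]},{"travel":[0,0,0],"dr":[0,0,0]}]'>/dev/null;python3 -c "
from h import *
feel(5)"; done
```

```text
t 17.08 X 3.05 lat -0.03 Z 8.01 tilt 34.93 | s 7.09 c 4.82 | F h -0.13 lat -0.14 z -1.93
   F along tip 0.09  across(c) -1.29
t 17.50 X 3.02 lat 0.00 Z 8.15 tilt 34.95 | s 7.16 c 4.94 | F h 1.48 lat 0.92 z -1.64
   F along tip 0.30  across(c) -2.47
```

```bash
python3 -m handwheel '[{"travel":[0,0,0.005],"dr":[0,0,0]},{"travel":[0,0,0.0045],"dr":[0,0,0]},{"travel":[0,0,0],"dr":[0,0,0]},{"travel":[0,0,0],"dr":[0,0,0]}]'>/dev/null;python3 -c "
from h import *
feel(5)"; python3 -m handwheel '[{"travel":[0.006,0,0],"dr":[0,0,0]},{"travel":[0,0,0],"dr":[0,0,0]}]'>/dev/null;python3 -c "
from h import *
feel(4)"
```

```text
t 18.08 X 3.18 lat -0.09 Z 7.31 tilt 34.86 | s 6.79 c 4.16 | F h -0.03 lat 0.40 z -0.70
   F along tip -0.31  across(c) -0.64
t 18.45 X 3.86 lat -0.04 Z 7.79 tilt 34.85 | s 7.63 c 4.16 | F h -0.11 lat -0.38 z -0.16
   F along tip 0.18  across(c) -0.30
```

```bash
python3 -m handwheel '[{"travel":[0,0,0.0045],"dr":[0,0,0]},{"travel":[0,0,0],"dr":[0,0,0]}]'>/dev/null;python3 -c "
from h import *
feel(4)"; python3 -m handwheel '[{"travel":[0.006,0,0],"dr":[0,0,0]},{"travel":[0.003,0,0],"dr":[0,0,0]},{"travel":[0,0,0],"dr":[0,0,0]}]'>/dev/null;python3 -c "
from h import *
feel(4)"
```

```text
t 18.82 X 4.14 lat -0.07 Z 7.28 tilt 34.84 | s 7.57 c 3.59 | F h -0.06 lat 0.11 z -0.41
   F along tip -0.01  across(c) -0.63
t 19.27 X 5.32 lat -0.07 Z 8.08 tilt 34.85 | s 8.99 c 3.57 | F h 1.01 lat -0.54 z -0.50
   F along tip -0.56  across(c) -0.61
```

```bash
for i in 1 2 3; do python3 -m handwheel '[{"travel":[0.006,0,0.0004],"dr":[0,0,0]},{"travel":[0,0,0],"dr":[0,0,0]}]'>/dev/null;python3 -c "
from h import *
feel(4)"; done
```

```text
t 19.63 X 6.02 lat -0.04 Z 8.49 tilt 34.84 | s 9.80 c 3.50 | F h 0.26 lat -0.45 z -0.37
   F along tip -0.11  across(c) -0.14
t 20.00 X 6.74 lat -0.02 Z 8.90 tilt 34.84 | s 10.62 c 3.43 | F h -0.30 lat -0.14 z 0.24
   F along tip -0.10  across(c) -0.12
t 20.37 X 7.41 lat 0.01 Z 9.32 tilt 34.84 | s 11.42 c 3.38 | F h 0.50 lat 0.17 z -1.50
   F along tip -0.33  across(c) -0.67
```

```bash
for i in 1 2 3 4; do python3 -m handwheel '[{"travel":[0.0065,0,-0.0002],"dr":[0,0,0]},{"travel":[0.001,0,0],"dr":[0,0,0]}]'>/dev/null;python3 -c "
from h import *
feel(4)"; done
```

```text
t 20.73 X 8.33 lat 0.03 Z 9.92 tilt 34.84 | s 12.52 c 3.35 | F h 0.09 lat -0.22 z -0.24
   F along tip -0.22  across(c) -0.33
t 21.10 X 9.20 lat 0.06 Z 10.53 tilt 34.84 | s 13.58 c 3.35 | F h -0.36 lat 0.07 z 0.15
   F along tip -0.33  across(c) -0.18
t 21.47 X 10.09 lat 0.10 Z 11.12 tilt 34.85 | s 14.65 c 3.32 | F h -0.12 lat -0.46 z -1.19
   F along tip -0.52  across(c) -0.95
t 21.83 X 10.93 lat 0.11 Z 11.76 tilt 34.84 | s 15.70 c 3.36 | F h -0.23 lat -0.37 z -0.19
   F along tip -0.37  across(c) -0.32
```

```bash
for i in 1 2 3 4; do python3 -m handwheel '[{"travel":[0.009,0,-0.0002],"dr":[0,0,0]},{"travel":[0.006,0,0],"dr":[0,0,0]}]'>/dev/null;python3 -c "
from h import *
feel(3)"; done
```

```text
t 22.15 X 12.80 lat 0.14 Z 13.02 tilt 34.84 | s 17.95 c 3.32 | F h -0.19 lat -0.86 z -0.65
   F along tip -0.48  across(c) -0.62
t 22.47 X 14.62 lat 0.16 Z 14.32 tilt 34.84 | s 20.19 c 3.35 | F h 0.11 lat 0.30 z 0.30
   F along tip -0.24  across(c) -0.21
t 22.78 X 16.42 lat 0.19 Z 15.62 tilt 34.83 | s 22.41 c 3.38 | F h 0.39 lat 0.54 z -0.78
   F along tip -0.19  across(c) -0.48
t 23.10 X 18.28 lat 0.21 Z 16.88 tilt 34.83 | s 24.65 c 3.34 | F h 0.02 lat -0.26 z -0.16
   F along tip 0.04  across(c) -0.24
```

Keep backing along the tip axis, then well beyond it (needs >175 mm from the hanger; bend ≈ 80 mm, so X ≳ 105).

```bash
python3 -m handwheel '[{"travel":[0.016,0,0],"dr":[0,0,0]},{"travel":[0.02,0,0],"dr":[0,0,0]},{"travel":[0.03,0,0],"dr":[0,0,0]},{"travel":[0.05,0,0],"dr":[0,0,0]},{"travel":[0.08,0,0],"dr":[0,0,0]},{"travel":[0.12,0,0.02],"dr":[0,0,0]},{"travel":[0.14,0,0.03],"dr":[0,0,0]},{"travel":[0.1,0,0.03],"dr":[0,0,0]},{"travel":[0,0,0],"dr":[0,0,0]},{"travel":[0,0,0],"dr":[0,0,0]}]';python3 - <<'E'
from h import *
where(3)
bay=np.array([.4762,.1228])
c=viewer.camera("scene")[140:300,180:400]; cv2.imwrite("pics/c4.png",cv2.resize(c,(770,560),interpolation=cv2.INTER_CUBIC)[:,:,::-1])
go(np.array([.4762,.1228,.19]),tool(YAW,0))
E
```

```text
time_s: 23.93
eef_pos: [0.3983, -0.0115, 0.2124]
eef_rot: [-0.263, 0.459, 0.836, 0.143]
wrist_force: [0.7, -0.9, 0.2]
opening: 0.405
t 24.08 X 98.67 lat 0.47 Z 57.73 tilt 34.86 | s 113.94 c -9.30 | F h -0.35 lat 0.06 z -0.33
t 24.1333 pos [ 0.3988 -0.0124  0.2117] F [ 0.17 -0.67 -0.23] open 0.409 | mm [ 47.4 138.   58.9] deg [ -0.19 -34.89  -0.04] minrows 4.9
rows 6 travel [0.0526 0.1533 0.0655] dr [-0.001  -0.1938 -0.0002]
```

View pics/c4.png

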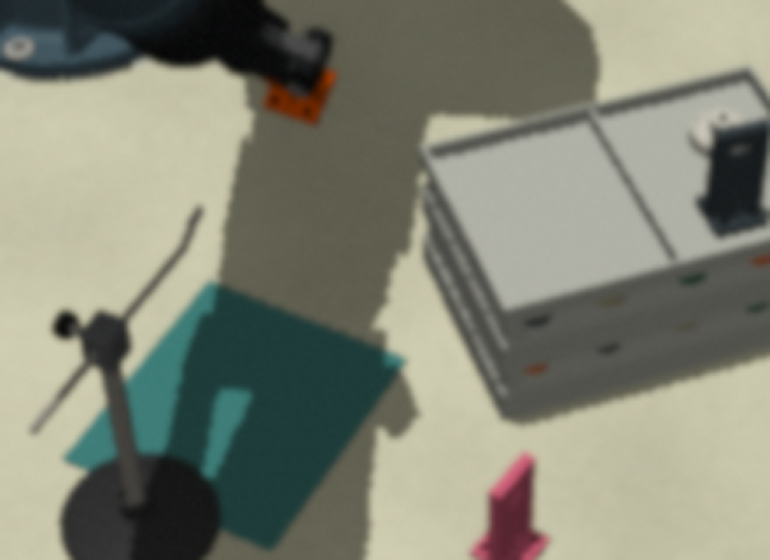

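```bash
python3 -m handwheel '[{"travel":[0,0,-0.03],"dr":[0,-0.23,0]},{"travel":[0,0,-0.03],"dr":[0,-0.23,0]},{"travel":[0,0,-0.03],"dr":[0,-0.23,0]},{"travel":[0,0,0],"dr":[0,-0.23,0]},{"travel":[0,0,0],"dr":[0,-0.23,0]},{"travel":[0,0,0],"dr":[0,0,0]},{"travel":[0,0,0],"dr":[0,0,0]}]';python3 - <<'E'
from h import *
S=lambda u,v:(180+u/3.5-.36,140+v/3.5-.36)
c=np.array([atz("scene",S(*p),.103) for p in((425,150),(592,112),(675,258),(508,308))]); print(c.round(4),c.mean(0).round(4))
t=np.array([(.5553,.1651),(.5376,.0542),(.4159,.1913),(.3935,.0774)]).mean(0); print("top",t)
where()
go(np.array([.4762,.1228,.19]),tool(YAW,0))
E
```

```text
time_s: 24.72
eef_pos: [0.4046, -0.0225, 0.2205]
eef_rot: [0.002, 0.484, 0.875, -0.004]
wrist_force: [0.7, -0.9, 0.3]
opening: 0.411
[[0.3993 0.0878 0.103 ]
 [0.4229 0.1976 0.103 ]
 [0.5572 0.1696 0.103 ]
 [0.5409 0.0622 0.103 ]] [0.4801 0.1293 0.103 ]
top [0.475575 0.122   ]
t 24.72 X 94.60 lat 0.95 Z 68.76 tilt -0.38 | s 116.93 c 2.06 | F h -1.18 lat -0.10 z 0.33
t 24.7167 pos [ 0.4046 -0.0225  0.2205] F [ 0.72 -0.94  0.33] open 0.411 | mm [ 85.3 137.9  29.2] deg [-0.31  0.38 -0.38] minrows 4.0
rows 5 travel [0.1138 0.1839 0.0389] dr [-0.0021  0.0025 -0.0025]
```

```bash
python3 -m handwheel '[{"travel":[0.08,0.13,0.01],"dr":[-0.002,0.0025,-0.0025]},{"travel":[0.115,0.186,0.01],"dr":[-0.002,0.0025,-0.0025]},{"travel":[0.115,0.186,0.01],"dr":[-0.002,0.0025,-0.0025]},{"travel":[0.115,0.186,0.01],"dr":[-0.002,0.0025,-0.0025]},{"travel":[0.09,0.14,0.01],"dr":[-0.002,0.0025,-0.0025]},{"travel":[0.02,0.03,0],"dr":[0,0,0]},{"travel":[0,0,0],"dr":[0,0,0]},{"travel":[0,0,0],"dr":[0,0,0]},{"travel":[0,0,0],"dr":[0,0,0]}]';python3 - <<'E'
from h import *
go(np.array([.478,.125,.15]),tool(YAW,0))
E
```

```text
time_s: 25.47
eef_pos: [0.4769, 0.1127, 0.207]
eef_rot: [-0.013, 0.487, 0.873, -0.001]
wrist_force: [0.3, -0.4, -0.8]
opening: 0.409
t 25.4667 pos [0.4769 0.1127 0.207 ] F [ 0.3  -0.38 -0.82] open 0.409 | mm [ 8.6  8.3 57.1] deg [-0.85 -1.3  -0.7 ] minrows 1.4
rows 2 travel [0.0286 0.0277 0.1904] dr [-0.0141 -0.0216 -0.0117]
```

```bash
python3 -m handwheel '[{"travel":[0.012,0.014,0.06],"dr":[-0.007,-0.01,-0.006]},{"travel":[0.01,0.014,0.09],"dr":[-0.007,-0.01,-0.006]},{"travel":[0,0,0.09],"dr":[-0.007,-0.01,-0.006]},{"travel":[0,0,0.06],"dr":[-0.007,-0.01,-0.006]},{"travel":[0,0,0.03],"dr":[0,0,0]},{"travel":[0,0,0],"dr":[0,0,0]},{"travel":[0,0,0],"dr":[0,0,0]},{"travel":[0,0,0],"dr":[0,0,0]},{"travel":[0,0,0],"dr":[0,0,0]}]';python3 - <<'E'
from h import *
where(3)
go(np.array([.478,.125,.137]),tool(YAW,0))
E
```

```text
time_s: 26.22
eef_pos: [0.4771, 0.1112, 0.1542]
eef_rot: [-0.0, 0.486, 0.874, 0.0]
wrist_force: [0.2, 0.1, -0.5]
opening: 0.408
t 26.37 X 168.60 lat -132.04 Z 2.47 tilt 0.03 | s 139.52 c -94.68 | F h 0.30 lat -0.58 z -0.59
t 26.3667 pos [0.4772 0.1114 0.1542] F [-0.48  0.28 -0.93] open 0.408 | mm [11.1  7.9 17.2] deg [ 0.02 -0.03 -0.55] minrows 0.5
rows 1 travel [0.0739 0.0524 0.1148] dr [ 0.0007 -0.0011 -0.0182]
```

```bash
python3 -m handwheel '[{"travel":[0.04,0.025,0.03],"dr":[0,0,0]},{"travel":[0.04,0.025,0.03],"dr":[0,0,0]},{"travel":[0,0,0.03],"dr":[0,0,0]},{"travel":[0,0,0],"dr":[0,0,0]},{"travel":[0,0,0],"dr":[0,0,0]},{"travel":[0,0,0],"dr":[0,0,0]},{"travel":[0,0,0],"dr":[0,0,0]}]';python3 - <<'E'
from h import *
where(4)
go(np.array([.478,.125,.1335]),tool(YAW,0))
E
```

```text
time_s: 26.95
eef_pos: [0.4773, 0.128, 0.1395]
eef_rot: [0.0, 0.485, 0.875, 0.0]
wrist_force: [0.0, 0.7, -0.8]
opening: 0.408
t 27.15 X 182.25 lat -141.13 Z -12.00 tilt 0.01 | s 142.41 c -114.37 | F h -0.52 lat -0.29 z -0.28
t 27.15 pos [0.4776 0.1278 0.1397] F [ 0.3   0.17 -0.59] open 0.405 | mm [-2.6 -1.1  6.2] deg [ 0.08 -0.01 -0.48] minrows 0.2
rows 1 travel [-0.0176 -0.0075  0.0416] dr [ 0.0026 -0.0002 -0.016 ]
```

Descend with feeling; contact is expected near TCP z ≈ 0.1328.

```bash
python3 -m handwheel '[{"travel":[0,0,0.018],"dr":[0,0,0]},{"travel":[0,0,0.012],"dr":[0,0,0]},{"travel":[0,0,0],"dr":[0,0,0]}]' |sed -n '2p;4p'; for i in 1 2 3 4 5 6; do python3 -m handwheel '[{"travel":[0,0,0.004],"dr":[0,0,0]},{"travel":[0,0,0],"dr":[0,0,0]}]'|sed -n '2p;4p'|tr '\n' ' ';echo; done
```

```text
eef_pos: [0.4779, 0.1276, 0.1352]
wrist_force: [-0.2, 0.9, -0.4]
eef_pos: [0.4778, 0.1275, 0.1344] wrist_force: [0.2, -0.6, -0.9] 
eef_pos: [0.4778, 0.1274, 0.1337] wrist_force: [0.4, -0.3, -0.3] 
eef_pos: [0.478, 0.1274, 0.1332] wrist_force: [0.1, 0.1, 0.1] 
eef_pos: [0.4782, 0.1275, 0.1332] wrist_force: [-0.7, -0.6, -0.2] 
eef_pos: [0.4784, 0.1276, 0.1331] wrist_force: [0.4, 0.2, -1.3] 
eef_pos: [0.4786, 0.1277, 0.1331] wrist_force: [0.7, 1.1, 0.1]
```

```bash
python3 -m handwheel '[{"travel":[0,0,0.006],"dr":[0,0,0]},{"travel":[0,0,0],"dr":[0,0,0]}]' >/dev/null; python3 -c "
from h import *
where(6)
go(np.array([.478,.125,.1335]),tool(YAW,0))"; python3 -m handwheel '[{"travel":[0,0,0],"dr":[0,0,0]},{"travel":[0,0,0],"dr":[0,0,0]},{"travel":[0,0,0],"dr":[0,0,0]},{"travel":[0,0,0],"dr":[0,0,0]},{"travel":[0,0,0],"dr":[0,0,0]}]' 0.4
```

```text
t 28.87 X 181.44 lat -142.28 Z -18.70 tilt -0.08 | s 137.90 c -119.39 | F h 0.45 lat -0.14 z 3.05
t 28.8667 pos [0.479  0.1278 0.133 ] F [-0.28  0.17  3.61] open 0.407 | mm [-1.8 -2.3 -0.5] deg [ 0.23  0.08 -0.51] minrows 0.1
rows 1 travel [-0.0121 -0.0154 -0.003 ] dr [ 0.0075  0.0026 -0.0169]
time_s: 29.28
eef_pos: [0.4782, 0.1276, 0.1316]
eef_rot: [0.001, 0.485, 0.874, 0.001]
wrist_force: [0.3, -0.1, -1.2]
opening: 0.698
```

```bash
python3 -m handwheel '[{"travel":[0,0,-0.04],"dr":[0,0,0]},{"travel":[0,0,-0.06],"dr":[0,0,0]},{"travel":[0,0,-0.1],"dr":[0,0,0]},{"travel":[0,0,-0.12],"dr":[0,0,0]},{"travel":[0,0,-0.15],"dr":[0,0,0]},{"travel":[0,0,-0.2],"dr":[0,0,0]},{"travel":[0,0,-0.2],"dr":[0,0,0]},{"travel":[-0.1,-0.2,0],"dr":[0,0,0]},{"travel":[-0.1,-0.2,0],"dr":[0,0,0]},{"travel":[-0.1,-0.2,0],"dr":[0,0,0]},{"travel":[-0.1,-0.2,0],"dr":[0,0,0]},{"travel":[-0.1,-0.2,0],"dr":[0,0,0]},{"travel":[0,0,0],"dr":[0,0,0]},{"travel":[0,0,0],"dr":[0,0,0]}]';python3 - <<'E'
from h import *
a=viewer.camera("scene")[140:280,280:440]; b=viewer.camera("top")[210:360,120:300]
c=np.zeros((420,800,3),np.uint8); c[:350,:400]=cv2.resize(a,(400,350),interpolation=cv2.INTER_CUBIC); c[:333,400:]=cv2.resize(b,(400,333),interpolation=cv2.INTER_CUBIC)
cv2.imwrite("pics/c5.png",c[:,:,::-1]); cv2.imwrite("pics/full_scene.png",viewer.camera("scene")[:,:,::-1])
E
```

```text
time_s: 30.45
eef_pos: [0.3879, -0.021, 0.2804]
eef_rot: [0.007, 0.484, 0.875, 0.002]
wrist_force: [-0.6, -0.6, 0.3]
opening: 0.701
```

View pics/c5.png

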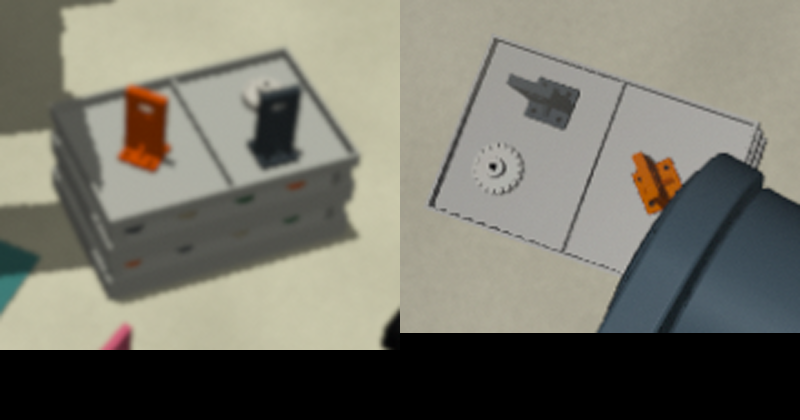

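View pics/full_scene.png

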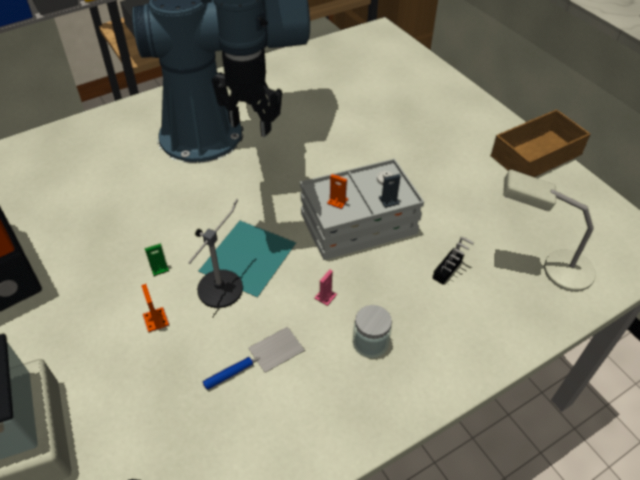

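The bracket stands upright near the middle of the empty half (scene 339,191). The gripper is clear, and the other objects look unmoved in the picture.

```bash
python3 -c "
from bench import ctrl
print(ctrl.hand_in())"
```

```text
the job is handed in; nothing more can be done
None
```

The orange bracket is off the hook and stands upright on its foot near the middle of the empty half of the top tier. I handed the job in at about 30.6 s; no verdict was reported.

- **Unhooking:** I gripped the bracket across its 36 mm and raised it to mid-window. At the bend I tilted it 35° and felt for the wire with the window's lower edge. First contact came about 1.2 mm later than the camera measurement predicted, and I corrected for that. I then backed it out over the barb in roughly 1 mm steps. The highest averaged contact force I read was about 2 N.
- **Setting down:** the foot met the floor at the predicted height (gripper at 0.133 m) with about 3 N. I opened the gripper and moved it clear.
- **Final pictures:** they show the bracket upright and the hanger empty. The dark grey bracket, wheel, jar, hex keys and scraper look where they were; I compared these by eye, without measuring.
- **Disagreement:** the two cameras differed by about 5–8 mm on absolute positions, so I averaged them. The bay tolerances are much wider than that.

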